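Key the oil pump's drive collar onto its pin and hold it home

TASK

Lift the red canister off the oil pump by its handle and set it down upright, mouth down as it was, wholly on the black rubber mat (put down, not dropped). Then turn the knurled collar on the pump anticlockwise (seen from above, less than a quarter turn) while pressing lightly until its hidden keyway drops over the pin, push it fully home against its spring, and finish while still holding it pushed home, as for a mate to fit the circlip. Leave the other parts lying about where they are.

Things in the scene. Friction and masses are not known exactly. Their poses are not given: they have to be found in the camera images.
- canister: Red steel canister standing mouth down over the pump's spindle as a dust cover, about 400 g: 116 mm diameter at the mouth (below), 104 mm at the roof, 116 mm tall, hollow. Origin at the centre of its open mouth, z up; at the start it stands loose on the pump flange, origin 30 mm above the table. The collar's top is about 6 mm below its roof: raise it 110 mm before moving it sideways.
- canister_handle (a point): Middle of the grip bar of the canister's bail handle: a dark round bar 10 mm thick, running along the canister's own x axis, 72 mm between its two uprights, its axis 150 mm above the canister's origin and 34 mm above its roof.
- mat: Black rubber mat, 170 x 170 x 4 mm, fixed on the table; origin at the centre of its underside, z up. The canister goes here, its mouth then 4 mm above the table.
- pump: Oil pump fixed on the table: green round flange, 150 mm diameter, 30 mm high, outlet stub along its x. Origin at the centre of its underside, on the axis of its upright 16 mm steel spindle. A cross pin through the spindle (6 mm thick, 30 mm long, both sides alike, its top 83 mm above the table) is hidden by the collar and ring; which way it points is not known.
- collar: Aluminium knurled drive collar, 52 mm diameter, 52 mm tall, closed flat top, about 200 g, loose on the spindle with 1 mm play; its upper 22 mm are solid and best to grip. Origin at the centre of its underside (84 mm above the table at the start, resting on the sprung ring), z up. Two opposite keyways, 10 mm wide, are hidden in its underside.
- collar_top (a point): Centre of the collar's flat top, 52 mm above its origin. Pressed while out of line, the collar stops hard on the pin after 1 to 2 mm. Turned 20 to 75 degrees anticlockwise seen from above, the keyways meet the pin (they enter within about 6 degrees either side); it then goes down 12 mm in all to a hard stop and can no longer turn. Let go, the spring lifts it again.
- thrust_ring (a joint): How far the sprung ring (52 mm diameter, dark steel) under the collar is pressed down, in m: 0 at the start, 0.001 to 0.0025 with the collar pressed on the pin, 0.012 with the collar fully home. The spring pushes up with 3.2 N at 0 and 6.2 N at 0.012.
- piston: Bystander: aluminium piston, 64 mm diameter, 66 mm tall, standing between pump and mat; origin at the centre of its underside.
- valve_a: Bystander: engine valve standing on its head, 38 mm diameter, 90 mm tall; origin at the centre of its underside.
- valve_b: Bystander: a second valve like valve_a.
- valve_c: Bystander: a third valve like valve_a.
- conrod: Bystander: dark steel connecting rod lying flat, about 180 mm long, 22 mm high; origin at the centre of its big end (62 mm), its small end 130 mm along -x.
- wrench: Bystander: steel wrench, 200 mm long, lying on the table; long axis x.
- spray_can: Bystander: blue spray can, 64 mm diameter, 190 mm tall, standing; origin at the centre of its underside.
There are look-alikes about, which are no part of the job. There is more than one size of the canister; the one meant has the size given above.

How it is judged:
By the outcome, as a careful person would: the job done as asked, in the order asked, and still so for the second after the job is handed in, while the arm keeps its last pose, push and grip.
It also fails if it takes over 64 s, if anything falls off the work surface, if the arm or the gripper's body presses on something with over 40 N, if the wrist force passes 120 N, or if a joint passes its speed limit or range.

ROBOT

A 6-joint arm with a two-finger parallel gripper is mounted at the origin on the work surface. World frame = base frame: x ahead of the robot, y to its left, z up, the work surface at z = 0. Lengths are in m, angles in rad, forces in N, time in s.
With the tool pointing down it reaches from about 0.4 to 0.825 m from the base axis. Payload 7 kg.
Tool frame: the origin (TCP) lies midway between the tips of the shut fingers; the grasp point (between the pads) lies behind it (manip.grip_depth is the z of the grasp point in the tool frame, in m); z points along the fingers, y is the line along which they close (so a half turn about z gives the same grasp; the last joint's range is limited). The gripper opens to 85 mm and grips with 20 to 120 N. Pads are 22 mm wide; open, the fingers measure 114 mm over their backs; the gripper's body (76 mm by 85 mm) begins 54 mm behind the grasp point. The pads swing forward as they close: fully open they stand 13 mm farther back than shut.
Start: joints at [1.614, 0.359, 0.012, 0, -1.224, -0.288], TCP at [0.164, 0.655, 0.206] pointing down, gripper open.
Joint ranges: [-3.07, 3.07], [-1.43, 2.12], [-1.02, 1.25], [-3.03, 1.67], [-3.05, -0], [-3.03, 3.03]. Speed limits (rad/s): [2.39, 2.39, 3.01, 3.14, 3.14, 3.14].

INTERFACE

Orientations are given as [roll, pitch, yaw] about the fixed x, y, z axes, in that order (R = Rz(yaw) Ry(pitch) Rx(roll)).
In Python, from plant import manip gives the robot as it stands.
- The arm moves only by the tool play_rows, never from a script. Its arguments are lists of equal length, an entry for each row: "dp": the shift along the tool's x, y, z in cm, a list of three; "twist": the turn, a rotation vector about the tool's x, y, z in degrees, a list of three. A call has 1 to 10 rows; each row shifts and turns the commanded pose from where the row before left it, along the tool's axes as they then stand; what a row does not reach is not made up. A row lasts 1/10 s, in which the tool goes at most 50 mm and 8.59 degrees, less where a joint would pass 70% of its speed; a pose out of reach is approached as far as the arm can. A call with a gripper value outside its range is refused whole. "hand" is the closure, from 0 (fully open) to 1 (shut), set as the call begins (left out, the last holds). The fingers move at their own pace and stop on an object; "grip_force" is the grip in N (left out, the last holds). Time passes only in rows, so rows that do not move let the fingers close. It gives the time, the measured TCP pose, the force, the opening and the grip force at its end, in the units of the state.
- manip.observe(): the state, without advancing time (a new reading comes with each control period).
- manip.read_camera(name): name is "scene" or "top" or "wrist"; returns (picture, depth): 420x560x3 uint8, red, green, blue; 420x560 float32, m along the optical axis (not along the pixel's ray), 0 where there is no reading.
- manip.camera_params(name): a dict with "fx", "fy", "cx", "cy" (pixels), "distortion" ([k1, k2, p1, p2, k3] as OpenCV has them; the pictures are not rectified), "world_from_camera" (4x4, takes a point from camera to world coordinates); the wrist camera has in their place "hand_eye" (4x4, takes a point from camera to tool coordinates, whose origin is the TCP and whose axes are the flange's). Camera axes: x right, y up, looking along -z (the intrinsics and any distortion apply to the point x, -y, -z); pixel columns grow to the right and rows downward; lengths in m; the calibration is good to about 2 mm. A picture is of the moment at which its call begins: read the wrist's pose just before it. camera_params takes no time and is no camera call.
- manip.hand_in(): hands the job in; it is judged then, once.
Trained networks look in the newest picture that a camera, given by its name, has taken for a name from the list of things; names that differ only in an ending like _2 or _b are one class to them, and where a whole thing is asked for, a point or a joint stands for the part that bears it (a point fixed in the world has none). Each returns a list of dicts, best first, with "score" (0 to 1); they miss things now and then, are a little off and sometimes report something else, mostly with a low value. They report only what shows in the picture. A call takes as long as a camera call. They do not tell look-alikes from the thing itself.
- manip.find_in(camera, query): "rect" ([left, top, width, height] in pixels, round what is visible of it).
- manip.cut_out(camera, query): "region" (420x560 bool, what is visible of it) and "rect" ([left, top, width, height] in pixels, round what is visible of it).
- manip.pinpoint(camera, query): "uv" ([column, row] in pixels: a listed point, or the origin of a listed thing).
The state is a dict: "clock": time; "joints": joint angles; "dq": joint speeds; "joint_efforts": joint torques, N m; "position": TCP position; "ee_rot": TCP orientation; "contact_force": force on the tool from outside, world axes, zero at the start; "moment": the same for the moment, N m; "opening": finger opening in m; "grasp_force": force on a finger pad.
Only numpy, scipy, OpenCV 4.12 (cv2) and the standard library are available. Lean on these libraries where they do the work, as an engineer would, in place of code of your own. Each camera call takes 0.05 s, during which the arm holds its last target. There are 200 camera calls.

## Working session

There is one attempt and no reset: what is moved stays moved. The work goes in short steps, Python scripts to look and compute and a tool call to move; the robot and the scene stay as the last step left them, time stands still between calls to the robot, and variables do not carry over. Pictures are saved under pics/ and viewed, at most 10 in all, crops included, and the job is handed in when it is done.

Besides the shell and the picture viewer there is one more tool, called after ">>>" as name(argument=value, ...), one argument or row to a line, values as JSON. play_rows: Moves the arm, as the interface text tells. Its arguments: {"type":"object","properties":{"dp":{"type":"array"},"twist":{"type":"array"},"hand":{"type":"number"},"grip_force":{"type":"number"}},"required":["dp","twist"]}

```bash
mkdir -p pics; cat > h.py <<'E'
import numpy as np,cv2
from plant import manip
from scipy.spatial.transform import Rotation as R
def pose():
    s=manip.observe();T=np.eye(4);T[:3,:3]=R.from_euler('xyz',s['ee_rot']).as_matrix();T[:3,3]=s['position'];return T
def w(cam,uv,depth,T=None):
    p=manip.camera_params(cam);K=np.array([[p['fx'],0,p['cx']],[0,p['fy'],p['cy']],[0,0,1]])
    n=cv2.undistortPoints(np.array(uv,float).reshape(-1,1,2),K,np.array(p['distortion'],float)).reshape(-1,2)
    d=np.asarray(depth,float).reshape(-1)
    c=np.c_[n[:,0]*d,-n[:,1]*d,-d,np.ones(len(d))]
    M=p['world_from_camera'] if cam!='wrist' else T@np.array(p['hand_eye'])
    return (c@np.array(M).T)[:,:3]
def region(cam,mask,dep,T=None):
    v,u=np.nonzero(mask&(dep>0));return w(cam,np.c_[u,v],dep[v,u],T)
E
python3 - <<'E'
from h import *
print(manip.grip_depth,manip.observe())
for c in ('scene','top'):
    im,d=manip.read_camera(c);np.savez('/tmp/'+c,im=im,d=d)
    cv2.imwrite(f'pics/{c}0.png',im[...,::-1])
    for q in ('canister','mat','pump','piston','valve_a','spray_can','wrench','conrod','canister_handle','collar'):
        for r in manip.cut_out(c,q):
            if r['score']<.3: continue
            P=region(c,r['region'],d)
            if len(P)<5: continue
            print(c,q,round(r['score'],2),r['rect'],'min',np.percentile(P,2,0).round(3),'max',np.percentile(P,98,0).round(3))
    for r in manip.pinpoint(c,'canister_handle'): print(c,'hp',r)
E
```

```text
-0.0187 {'clock': 0.0, 'joints': array([ 1.61411026e+00,  3.59366300e-01,  1.10483156e-02, -3.66268779e-04,
       -1.22411444e+00, -2.88098384e-01]), 'dq': array([-0.0004949 , -0.00082244, -0.00173844, -0.00218201, -0.00014325,
       -0.00014969]), 'joint_efforts': array([-3.15740879e-03, -5.83320379e+01,  2.93426603e+01,  6.93717465e+00,
       -5.85516274e-03, -6.87883499e-06]), 'position': array([0.1634825 , 0.65434775, 0.20506955]), 'ee_rot': array([ 3.13992615e+00, -1.34783232e-04, -2.44909072e-01]), 'contact_force': array([-0.00141914,  0.72690654,  0.17331534]), 'moment': array([ 0.04134862, -0.00425699, -0.03161612]), 'grasp_force': 0.0, 'opening': 0.08527434996147379}
scene canister 0.84 [307.1, 169.8, 39.4, 53.8] min [0.472 0.103 0.035] max [0.572 0.2   0.186]
scene canister 0.84 [346.8, 141.8, 29.7, 35.2] min [0.389 0.304 0.004] max [0.46  0.377 0.115]
scene canister 0.54 [263.3, 199.7, 22.0, 29.3] min [ 0.463 -0.04   0.004] max [0.522 0.018 0.071]
scene mat 0.96 [184.2, 241.2, 81.6, 70.1] min [ 0.516 -0.286  0.001] max [ 0.681 -0.123  0.01 ]
scene pump 0.55 [357.4, 180.
[... 2621 characters left out ...]
, 178.5, 36.5, 27.4] min [ 0.544 -0.473  0.004] max [ 0.604 -0.413  0.193]
top wrench 0.67 [394.9, 222.1, 35.3, 58.1] min [ 0.301 -0.504 -0.002] max [ 0.465 -0.402  0.012]
top conrod 0.55 [131.6, 193.7, 53.2, 23.5] min [ 0.514  0.289 -0.002] max [0.583 0.459 0.026]
top canister_handle 0.83 [202.9, 192.8, 43.4, 36.4] min [0.465 0.103 0.049] max [0.56  0.202 0.185]
top canister_handle 0.57 [152.2, 231.8, 27.9, 21.9] min [0.384 0.304 0.018] max [0.456 0.376 0.115]
top canister_handle 0.56 [161.1, 267.0, 27.5, 26.1] min [0.273 0.269 0.021] max [0.344 0.343 0.114]
top hp {'uv': [160.0, 245.3], 'score': 0.95}
top hp {'uv': [172.3, 283.8], 'score': 0.76}
top hp {'uv': [216.5, 209.9], 'score': 0.71}
```

```bash
ls
```

```text
h.py
pics
```

```bash
python3 - <<'E'
from h import *
for c in ('scene','top'):
    D=np.load(f'/tmp/{c}.npz');d=D['d']
    P=region(c,d>0,d);
    m=(P[:,2]>.165)&(P[:,2]<.25)&(np.abs(P[:,0]-.516)<.08)&(np.abs(P[:,1]-.152)<.08)
    Q=P[m];print(c,len(Q),Q.mean(0),Q.min(0),Q.max(0))
    e,v=np.linalg.eigh(np.cov(Q[:,:2].T));print(e,np.degrees(np.arctan2(v[1,1],v[0,1])))
    m=(np.abs(P[:,2]-.146)<.008)&(np.abs(P[:,0]-.516)<.08)&(np.abs(P[:,1]-.152)<.08)
    Q=P[m];print('roof',len(Q),(Q.min(0)+Q.max(0))/2)
    (x,y),r=cv2.minEnclosingCircle(Q[:,:2].astype(np.float32));print(x,y,r)
    im=cv2.resize(D['im'][100:330,80:460,::-1],(760,460));cv2.imwrite(f'pics/{c}1.png',im)
E
```

```text
scene 126 [0.518199   0.15636448 0.18279444] [0.5053172  0.11794867 0.16629292] [0.52922904 0.19806904 0.18845116]
[6.78962403e-06 6.68338934e-04] 78.56951435124758
roof 797 [0.51705273 0.15737996 0.14564263]
0.5170336961746216 0.15821847319602966 0.05369115248322487
top 98 [0.51415723 0.1557962  0.18245333] [0.50377887 0.11688192 0.16789925] [0.52478879 0.19487475 0.19006009]
[8.38824512e-06 5.64617858e-04] 78.84627679238517
roof 826 [0.51662267 0.15691171 0.14589328]
0.516222357749939 0.15660838782787323 0.05282753333449364
```

View pics/top0.png

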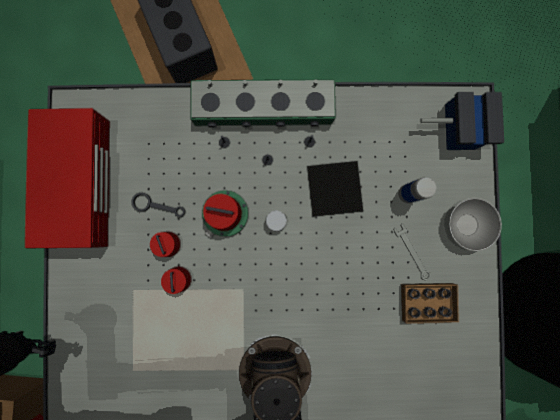

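View pics/scene1.png

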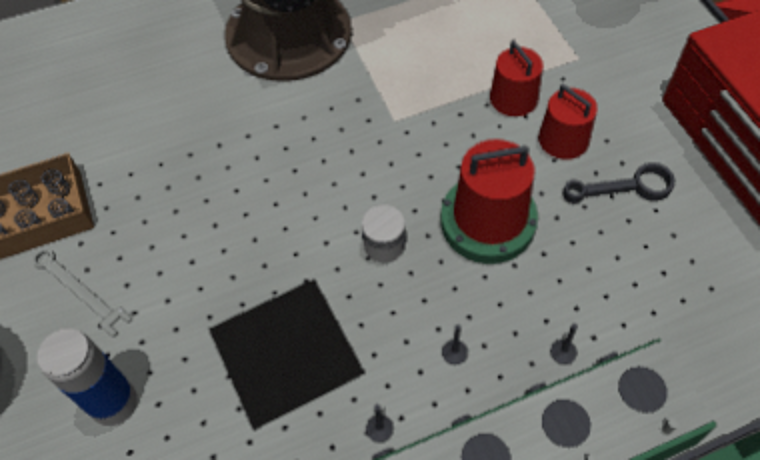

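>>> play_rows(
  dp=[
    [0, 0, -1],
    [0, 0, -1],
    [0, 0, -1],
    [0, 0, -1],
    [0, 0, -1],
    [0, 0, -1],
    [0, 0, -1],
    [0, 0, -1],
    [0, 0, -1],
    [0, 0, 0],
  ],
  twist=[
    [0, 0, 8.5],
    [0, 0, 8.5],
    [0, 0, 8.5],
    [0, 0, 8.5],
    [0, 0, 8.5],
    [0, 0, 8.5],
    [0, 0, 8.5],
    [0, 0, 8.5],
    [0, 0, 8.5],
    [0, 0, 8.5],
  ],
  hand=0,
)

```text
clock: 2.2
position: [0.1638, 0.6555, 0.2978]
ee_rot: [-3.142, 0.003, -1.734]
contact_force: [0.8, -0.2, 0.6]
opening: 0.0856
grasp_force: 0.0
```

```bash
cat >> h.py <<'E'
def go(target,yaw=None):
    "tool-frame shift in cm to world target; yaw (deg) -> turn about tool z"
    s=manip.observe();T=pose();d=T[:3,:3].T@(np.array(target)-T[:3,3])*100
    y=np.degrees(s['ee_rot'][2]);print('t',s['clock'],'pos',T[:3,3].round(4),'rot',np.degrees(s['ee_rot']).round(2),'F',s['contact_force'].round(1),'joints',s['joints'].round(2))
    print('dp cm',d.round(2),'len',np.linalg.norm(d).round(1), 'twist', None if yaw is None else round(-(yaw-y),1))
    if yaw is not None:
        d2=R.from_euler('xyz',[180,0,yaw],degrees=True).as_matrix().T@(np.array(target)-T[:3,3])*100;print('dp after turning',d2.round(2))
E
python3 -c "
from h import *
go([.516,.1565,.30],-101.3)"
```

```text
t 2.2 pos [0.1638 0.6555 0.2978] rot [-1.800e+02  1.500e-01 -9.937e+01] F [ 0.8 -0.2  0.6] joints [ 1.61  0.32  0.16  0.   -1.41 -1.78]
dp cm [ 43.49 -42.87  -0.33] len 61.1 twist 1.9
dp after turning [ 42.03 -44.31  -0.22]
```

>>> play_rows(
  dp=[
    [3.1, -3.06, 0],
    [3.1, -3.06, 0],
    [3.1, -3.06, 0],
    [3.1, -3.06, 0],
    [3.1, -3.06, 0],
    [3.1, -3.06, 0],
    [3.1, -3.06, 0],
    [3.1, -3.06, 0],
    [3.1, -3.06, 0],
    [3.1, -3.06, 0],
  ],
  twist=[
    [0, 0, 0],
    [0, 0, 0],
    [0, 0, 0],
    [0, 0, 0],
    [0, 0, 0],
    [0, 0, 0],
    [0, 0, 0],
    [0, 0, 0],
    [0, 0, 0],
    [0, 0, 0],
  ],
)

```text
clock: 3.2
position: [0.4179, 0.2991, 0.2964]
ee_rot: [-3.141, 0.001, -1.728]
contact_force: [0.3, 0.1, -0.2]
opening: 0.0855
grasp_force: 0.0
```

>>> play_rows(
  dp=[
    [3.1, -3.06, 0],
    [3.1, -3.06, 0],
    [3.1, -3.06, 0],
    [3.1, -3.06, 0],
    [0, 0, 0],
    [0, 0, 0],
  ],
  twist=[
    [0, 0, 0],
    [0, 0, 0],
    [0, 0, 0],
    [0, 0, 0],
    [0, 0, 1.9],
    [0, 0, 0],
  ],
)

```text
clock: 3.8
position: [0.5191, 0.1577, 0.2959]
ee_rot: [3.141, -0.0, -1.765]
contact_force: [0.4, -0.1, -0.5]
opening: 0.0851
grasp_force: 0.0
```

```bash
python3 - <<'E'
from h import *
go([.516,.1565,.30],-101.3)
T=pose();im,d=manip.read_camera('wrist');cv2.imwrite('pics/w1.png',im[...,::-1])
P=region('wrist',d>0,d,T)
m=(P[:,2]>.168)&(P[:,2]<.2)&(np.abs(P[:,0]-.516)<.06)&(np.abs(P[:,1]-.156)<.06)
Q=P[m];print(len(Q),Q.mean(0),Q.min(0),Q.max(0))
e,v=np.linalg.eigh(np.cov(Q[:,:2].T));print(e,np.degrees(np.arctan2(v[1,1],v[0,1])))
# min rect
print(cv2.minAreaRect(Q[:,:2].astype(np.float32)))
m=(np.abs(P[:,2]-.146)<.006)&(np.abs(P[:,0]-.516)<.08)&(np.abs(P[:,1]-.156)<.08)
print(cv2.minEnclosingCircle(P[m][:,:2].astype(np.float32)))
E
```

```text
t 3.8 pos [0.5191 0.1577 0.2959] rot [ 1.7999e+02 -1.0000e-02 -1.0111e+02] F [ 0.4 -0.1 -0.5] joints [ 0.66  0.09 -0.13 -0.   -1.35 -0.85]
dp cm [ 0.18  0.28 -0.41] len 0.5 twist 0.2
dp after turning [ 0.18  0.28 -0.41]
1065 [0.51554538 0.15616322 0.18389404] [0.50411736 0.11816129 0.16836163] [0.52781095 0.198066   0.18704808]
[7.60825025e-06 5.46789320e-04] 78.50318084909557
((0.5159304738044739, 0.15800873935222626), (0.0812080129981041, 0.009769150987267494), 78.38606262207031)
((0.5160862803459167, 0.15847356617450714), 0.052237387746572495)
```

View pics/w1.png

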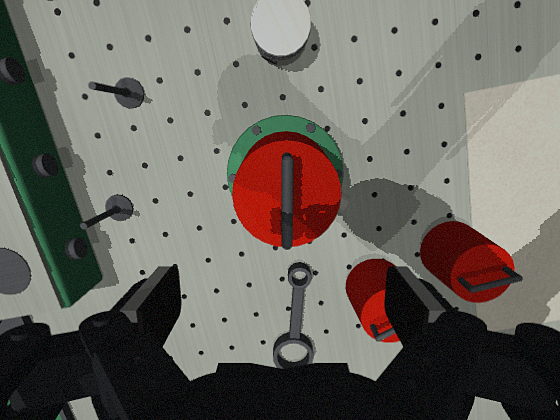

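>>> play_rows(
  dp=[
    [0, 0.3, 0.4],
    [0, 0, 2],
    [0, 0, 2],
    [0, 0, 2],
    [0, 0, 2],
    [0, 0, 2],
    [0, 0, 1.5],
    [0, 0, 1],
    [0, 0, 0.4],
    [0, 0, 0],
  ],
  twist=[
    [0, 0, 0.4],
    [0, 0, 0],
    [0, 0, 0],
    [0, 0, 0],
    [0, 0, 0],
    [0, 0, 0],
    [0, 0, 0],
    [0, 0, 0],
    [0, 0, 0],
    [0, 0, 0],
  ],
)

```text
clock: 4.85
position: [0.5154, 0.16, 0.1629]
ee_rot: [3.141, -0.0, -1.768]
contact_force: [0.6, 0.2, 0.1]
opening: 0.0854
grasp_force: 0.0
```

>>> play_rows(
  dp=[
    [0, 0, 0],
    [0, 0, 0],
    [0, 0, 0],
    [0, 0, 0],
    [0, 0, 0],
    [0, 0, 0],
    [0, 0, 0],
    [0, 0, 0],
  ],
  twist=[
    [0, 0, 0],
    [0, 0, 0],
    [0, 0, 0],
    [0, 0, 0],
    [0, 0, 0],
    [0, 0, 0],
    [0, 0, 0],
    [0, 0, 0],
  ],
  hand=1,
  grip_force=60,
)

```text
clock: 5.65
position: [0.5157, 0.1596, 0.163]
ee_rot: [3.142, -0.0, -1.769]
contact_force: [-0.1, 0.5, -0.3]
opening: 0.0
grasp_force: 0.0
```

```bash
python3 - <<'E'
from h import *
s=manip.observe();print(s['opening'],s['grasp_force'],s['contact_force'])
im,d=manip.read_camera('wrist');cv2.imwrite('pics/w2.png',im[...,::-1])
s=manip.observe();print(s['opening'],s['grasp_force'],s['contact_force'])
E
```

```text
4.646596174087676e-05 0.0 [-0.08684554  0.51036486 -0.29092997]
4.159338401625359e-05 0.0 [-0.40788516  0.41223709 -0.48381524]
```

View pics/w2.png

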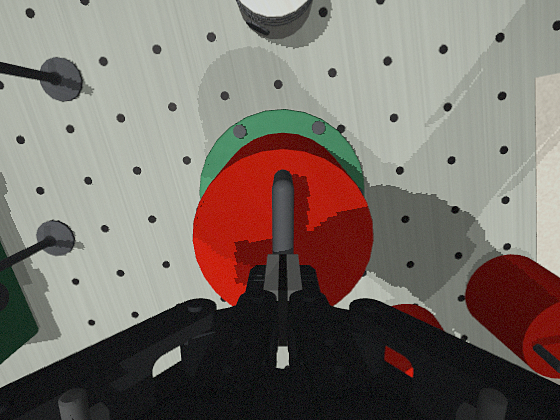

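```bash
python3 - <<'E'
from h import *
T=pose();im,d=manip.read_camera('wrist')
cv2.imwrite('pics/w3.png',cv2.resize(im[150:400,170:400,::-1],None,fx=2.4,fy=2.4,interpolation=cv2.INTER_CUBIC))
for v in range(180,380,12):
    us=[250,265,272,278,283,288,294,302]
    P=w('wrist',[[u,v] for u in us],d[v,us],T);print(v,(P[:,2]*1000).round().astype(int), 'tool', ((T[:3,:3].T@(P[4]-T[:3,3]))*1000).round(0))
E
```

```text
180 [146 146 146 181 181 179 146 147] tool [ 42.  -0. -18.]
192 [147 146 183 183 186 183 146 146] tool [ 37.  -0. -23.]
204 [146 146 181 185 185 185 147 147] tool [ 32.  -0. -22.]
216 [146 146 181 185 185 185 146 145] tool [ 26.  -0. -22.]
228 [145 147 181 186 185 184 146 146] tool [ 20.  -0. -22.]
240 [146 147 180 184 183 185 146 147] tool [ 14.  -0. -20.]
252 [147 145 147 185 185 184 145 147] tool [  9.  -0. -22.]
264 [145 146 203 203 204 204 204 147] tool [ 11.  -0. -41.]
276 [205 214 214 216 214 215 214 205] tool [ 11.  -0. -51.]
288 [217 224 225 224 224 224 224 216] tool [ 11.  -0. -61.]
300 [235 234 234 226 226 226 235 235] tool [  7.  -0. -63.]
312 [241 241 242 226 226 233 240 241] tool [  3.  -0. -63.]
324 [256 256 245 226 227 234 246 255] tool [ -1.  -0. -64.]
336 [260 258 237 226 226 233 247 261] tool [ -7.  -0. -63.]
348 [265 258 237   0   0 234 237 261] tool [-176.   -0.  163.]
360 [268 259 237  -1   0   0 237 260] tool [-192.   -0.  163.]
372 [272 263 264 264 264 264 264 264] tool [  10.   -0. -101.]
```

View pics/w3.png

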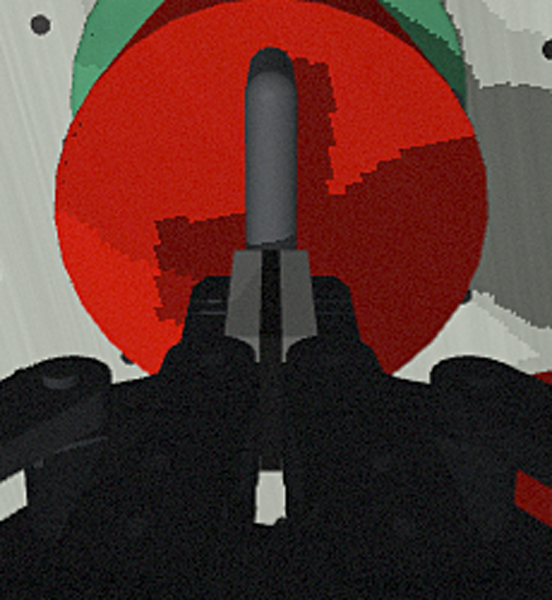

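```bash
python3 - <<'E'
from h import *
T=pose();im,d=manip.read_camera('wrist')
for v in range(250,276,2):
    us=[262,268,272,276,280,283,286,290,294,298]
    P=w('wrist',[[u,v] for u in us],d[v,us],T);q=(P-T[:3,3])@T[:3,:3]*1000
    print(v,q[:,2].round().astype(int),q[:,0].round().astype(int), q[[0,-1],1].round())
for c in ('scene','top'):
    im,d=manip.read_camera(c);P=region(c,d>0,d);q=(P-T[:3,3])@T[:3,:3]*1000
    m=(np.abs(q[:,0])<16)&(np.abs(q[:,1])<45)&(q[:,2]<-10)&(q[:,2]>-120)
    Q=q[m];Q=Q[np.argsort(-Q[:,2])];print(c,len(Q));print(Q[:40:2].round().astype(int).tolist())
    if c=='scene': cv2.imwrite('pics/s2.png',cv2.resize(im[110:260,250:420,::-1],None,fx=4,fy=4,interpolation=cv2.INTER_CUBIC))
E
```

```text
250 [ 17  17 -18 -21 -21 -22 -21 -20  16  17] [-5 -5  8 10 10 10 10  9 -4 -5] [-12.   8.]
252 [ 17  17  16 -21 -22 -22 -22 -20  16  17] [-6 -6 -6  9  9  9  9  8 -6 -6] [-12.   8.]
254 [ 16 -30 -30 -28 -30 -29 -29 -29 -27  17] [-7 11 11 11 11 11 11 11 10 -7] [-12.   8.]
256 [ 16 -32 -33 -31 -32 -33 -32 -32 -31  18] [-8 11 11 11 11 12 11 11 11 -9] [-12.   8.]
258 [ 17 -35 -33 -34 -35 -34 -35 -35 -34 -34] [-10  11  10  11  11  11  11  11  11  11] [-12.   6.]
260 [ 18 -35 -36 -36 -35 -37 -37 -35 -36 -36] [-11  11  11  11  10  11  11  10  11  11] [-13.   6.]
262 [ 17 -38 -39 -39 -38 -39 -40 -38 -39 -39] [-12  11  11  11  11  11  12  11  11  11] [-12.   6.]
264 [ 17 -41 -40 -40 -40 -40 -40 -40 -41 -41] [-13  11  11  11  11  11  11  11  11  11] [-13.   6.]
266 [-34 -42 -42 -42 -43 -42 -42 -43 -43 -42] [ 7 11 11 11 11 11 11 11 11 11] [-9.  6.]
268 [-35 -44 -44 -44 -45 -45 -44 -45 -43 -44] [ 7 11 11 11 11 12 11 11 11 11] [-9.  6.]
270 [-37 -48 -46 -45 -46 -47 -47 -46 -47 -47] [ 7 12 11 11 11 11 11 11 11 11] [-9.  5.]
272 [-40 -48 -48 -48 -48 -48 -48 -48 -48 -48] [ 7 11 11 11 11 11 11 11 11 11] [-9.  5.]
274 [-41 -50 -50 -50 -50 -50 -49 -51 -51 -50] [ 7 11 11 11 11 11 11 11 12 11] [-9.  5.]
scene 161
[[-7, -4, -17], [-1, -4, -18], [-9, -6, -19], [-10, -4, -20], [-13, -1, -20], [11, -6, -20], [14, -6, -21], [-12, -6, -22], [5, -6, -22], [12, 2, -23], [15, -1, -24], [14, -5, -24], [-15, -5, -25], [9, -6, -28], [12, -5, -32], [0, -12, -34], [12, -4, -36], [0, -10, -36], [7, -6, -37], [4, -15, -38]]
top 13
[[13, 35, -82], [12, 36, -98], [14, 41, -104], [-10, 43, -109], [7, 43, -110], [6, 40, -113], [13, 42, -116]]
```

View pics/s2.png

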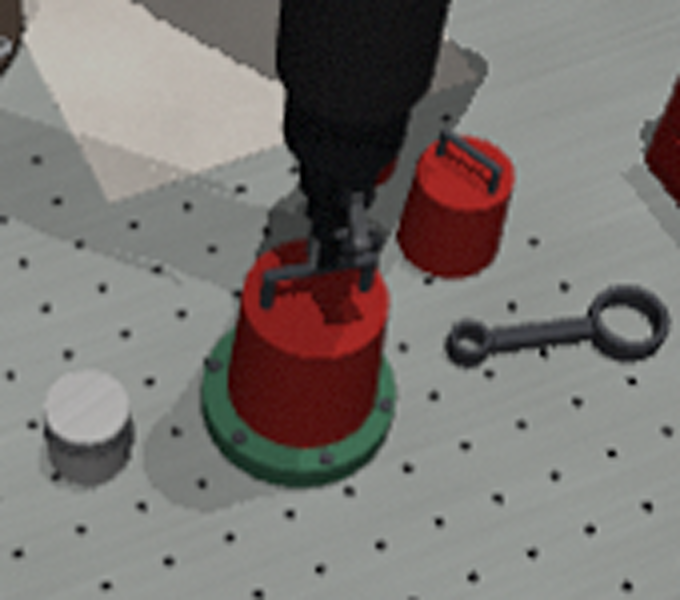

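>>> play_rows(
  dp=[
    [0, -0.1, 0],
    [0, 0, 0],
    [0, 0, 0],
    [0, 0, 0],
    [0, 0, 0],
    [0, 0, 0.5],
    [0, 0, 1],
    [0, 0, 1],
    [0, 0, 0.5],
    [0, 0, 0],
  ],
  twist=[
    [0, 0, 0],
    [0, 0, 0],
    [0, 0, 0],
    [0, 0, 0],
    [0, 0, 0],
    [0, 0, 0],
    [0, 0, 0],
    [0, 0, 0],
    [0, 0, 0],
    [0, 0, 0],
  ],
  hand=0.3,
)

```text
clock: 6.9
position: [0.516, 0.159, 0.1316]
ee_rot: [3.14, -0.002, -1.769]
contact_force: [0.3, 1.4, -0.3]
opening: 0.0598
grasp_force: 0.0
```

>>> play_rows(
  dp=[
    [0, 0, 0],
    [0, 0, 0],
    [0, 0, 0],
    [0, 0, 0],
    [0, 0, 0],
    [0, 0, 0],
    [0, 0, 0],
    [0, 0, 0],
  ],
  twist=[
    [0, 0, 0],
    [0, 0, 0],
    [0, 0, 0],
    [0, 0, 0],
    [0, 0, 0],
    [0, 0, 0],
    [0, 0, 0],
    [0, 0, 0],
  ],
  hand=1,
  grip_force=70,
)

```text
clock: 7.7
position: [0.5167, 0.1595, 0.1334]
ee_rot: [-3.141, 0.0, -1.768]
contact_force: [-3.7, 1.0, 5.4]
opening: 0.0077
grasp_force: 68.3
```

>>> play_rows(
  dp=[
    [0, 0, -0.5],
    [0, 0, -1],
    [0, 0, -1.5],
    [0, 0, -1.5],
    [0, 0, -1.5],
    [0, 0, -1.5],
    [0, 0, -1.5],
    [0, 0, -1.5],
    [0, 0, -1],
    [0, 0, -0.5],
  ],
  twist=[
    [0, 0, 0],
    [0, 0, 0],
    [0, 0, 0],
    [0, 0, 0],
    [0, 0, 0],
    [0, 0, 0],
    [0, 0, 0],
    [0, 0, 0],
    [0, 0, 0],
    [0, 0, 0],
  ],
)

```text
clock: 8.7
position: [0.5168, 0.1594, 0.254]
ee_rot: [-3.141, 0.001, -1.769]
contact_force: [0.8, 0.8, -4.6]
opening: 0.0074
grasp_force: 68.3
```

```bash
python3 - <<'E'
from h import *
D=np.load('/tmp/scene.npz')
for c in('scene','top'):
    D=np.load(f'/tmp/{c}.npz');im=D['im'].astype(int);d=D['d']
    m=(im.max(2)<60)&(d>0);P=region(c,m,d)
    k=(np.abs(P[:,0]-.597)<.13)&(np.abs(P[:,1]+.205)<.13)&(P[:,2]<.015)
    Q=P[k][:,:2].astype(np.float32)
    # largest blob on the plane
    print(c,len(Q),np.median(P[k],0),cv2.minAreaRect(Q[(np.abs(Q-np.median(Q,0))<.11).all(1)]))
go([.597,-.205,.25])
T=pose();im,d=manip.read_camera('scene')
P=region('scene',d>0,d)
r=[x for x in manip.cut_out('scene','canister') if x['score']>.3]
for x in r:
    Q=region('scene',x['region'],d);print(x['score'],np.percentile(Q,2,0),np.percentile(Q,98,0))
for x in manip.cut_out('scene','collar'):
    Q=region('scene',x['region'],d);print('col',x['score'],np.percentile(Q,2,0),np.percentile(Q,98,0))
E
```

```text
scene 3282 [ 0.60180089 -0.20742753  0.005496  ] ((0.6015530824661255, -0.20575934648513794), (0.20631125569343567, 0.17781002819538116), 1.3836669921875)
top 2599 [ 0.59534091 -0.20418327  0.00252537] ((0.5993989706039429, -0.20442736148834229), (0.2028837352991104, 0.1781691312789917), 1.007866621017456)
t 8.7 pos [0.5168 0.1594 0.254 ] rot [-1.7996e+02  4.0000e-02 -1.0133e+02] F [ 0.8  0.8 -4.6] joints [ 0.66  0.11 -0.21  0.   -1.25 -0.86]
dp cm [ 34.16 -15.02   0.38] len 37.3 twist None
0.75 [0.39076548 0.30518077 0.00296704] [0.46073278 0.37942912 0.1156604 ]
0.69 [0.47656579 0.10292677 0.161455  ] [0.57273764 0.19624134 0.3034306 ]
0.43 [ 0.4649129  -0.03972245  0.00677429] [0.5218992  0.01812515 0.07134175]
col 0.54 [0.52508119 0.13074936 0.09031979] [0.54213365 0.15362111 0.10365773]
col 0.51 [ 0.30073495 -0.50201051 -0.00052125] [ 0.46213021 -0.40706948  0.01189946]
```

>>> play_rows(
  dp=[
    [1, -0.45, 0],
    [2, -0.9, 0],
    [3, -1.3, 0],
    [3.4, -1.5, 0],
    [3.4, -1.5, 0],
    [3.4, -1.5, 0],
    [3.4, -1.5, 0],
    [3.4, -1.5, 0],
    [3.4, -1.5, 0],
    [3, -1.35, 0],
  ],
  twist=[
    [0, 0, 0],
    [0, 0, 0],
    [0, 0, 0],
    [0, 0, 0],
    [0, 0, 0],
    [0, 0, 0],
    [0, 0, 0],
    [0, 0, 0],
    [0, 0, 0],
    [0, 0, 0],
  ],
)

```text
clock: 9.85
position: [0.5859, -0.1568, 0.252]
ee_rot: [3.14, -0.0, -1.769]
contact_force: [0.6, 0.8, -4.3]
opening: 0.0075
grasp_force: 68.2
```

>>> play_rows(
  dp=[
    [2.5, -1.2, 0],
    [1.5, -0.8, 0],
    [0.6, -0.5, 0],
    [0, 0, 0],
    [0, 0, 0],
  ],
  twist=[
    [0, 0, 0],
    [0, 0, 0],
    [0, 0, 0],
    [0, 0, 0],
    [0, 0, 0],
  ],
)

```text
clock: 10.35
position: [0.6016, -0.2038, 0.2526]
ee_rot: [3.141, 0.0, -1.768]
contact_force: [-0.6, 0.6, -5.0]
opening: 0.0079
grasp_force: 68.2
```

```bash
python3 - <<'E'
from h import *
go([.598,-.203,.109])
T=pose();im,d=manip.read_camera('scene')
for x in manip.cut_out('scene','canister'):
    if x['score']<.3: continue
    Q=region('scene',x['region'],d);print(x['score'],np.percentile(Q,2,0),np.percentile(Q,98,0))
im,d=manip.read_camera('wrist')
P=region('wrist',d>0,d,T)
m=(im[...,0]>90)&(im[...,1]<60)
m=m[d>0]
Q=P[m&(np.abs(P[:,0]-.598)<.07)&(np.abs(P[:,1]+.205)<.07)&(P[:,2]>.2)]
print(len(Q),np.median(Q,0),cv2.minEnclosingCircle(Q[:,:2].astype(np.float32)))
A=np.c_[Q[:,:2],np.ones(len(Q))];q=np.abs(Q[:,2]-np.median(Q[:,2]))<.01
print('tilt',np.linalg.lstsq(A[q],Q[q,2],rcond=None)[0])
E
```

```text
t 10.35 pos [ 0.6016 -0.2038  0.2526] rot [ 1.7996e+02  2.0000e-02 -1.0132e+02] F [-0.6  0.6 -5. ] joints [-0.02  0.27 -0.01 -0.   -1.29 -0.18]
dp cm [-0.    0.36 14.36] len 14.4 twist None
0.83 [0.39004199 0.30425553 0.00303599] [0.45996793 0.3776302  0.11504467]
0.61 [0.27877086 0.26931656 0.00528148] [0.34711613 0.34087702 0.11526417]
0.35 [5.09351927e-01 2.87458035e-01 2.30138275e-04] [0.58709784 0.45537775 0.02617437]
22041 [ 0.59299961 -0.22311552  0.26532856] ((0.6014018058776855, -0.207429900765419), 0.05327393859624863)
tilt [-0.00043243  0.00741202  0.2672007 ]
```

>>> play_rows(
  dp=[
    [0, 0.3, 0.5],
    [0, 0, 1.5],
    [0, 0, 2],
    [0, 0, 2],
    [0, 0, 2],
    [0, 0, 2],
    [0, 0, 1.8],
    [0, 0, 1.2],
    [0, 0, 0.6],
    [0, 0, 0],
  ],
  twist=[
    [0, 0, 0],
    [0, 0, 0],
    [0, 0, 0],
    [0, 0, 0],
    [0, 0, 0],
    [0, 0, 0],
    [0, 0, 0],
    [0, 0, 0],
    [0, 0, 0],
    [0, 0, 0],
  ],
)

```text
clock: 11.5
position: [0.5986, -0.2036, 0.1165]
ee_rot: [3.141, -0.0, -1.768]
contact_force: [0.0, 0.2, -5.1]
opening: 0.008
grasp_force: 68.2
```

>>> play_rows(
  dp=[
    [0, 0, 0.2],
    [0, 0, 0.2],
    [0, 0, 0.2],
    [0, 0, 0.1],
    [0, 0, 0.1],
    [0, 0, 0],
  ],
  twist=[
    [0, 0, 0],
    [0, 0, 0],
    [0, 0, 0],
    [0, 0, 0],
    [0, 0, 0],
    [0, 0, 0],
  ],
)

```text
clock: 12.1
position: [0.5989, -0.2039, 0.1089]
ee_rot: [3.141, -0.0, -1.769]
contact_force: [-0.0, -0.4, -5.2]
opening: 0.0076
grasp_force: 68.2
```

>>> play_rows(
  dp=[
    [0, 0, 0.1],
    [0, 0, 0.1],
    [0, 0, 0.05],
    [0, 0, 0],
  ],
  twist=[
    [0, 0, 0],
    [0, 0, 0],
    [0, 0, 0],
    [0, 0, 0],
  ],
)

```text
clock: 12.5
position: [0.5991, -0.204, 0.1074]
ee_rot: [-3.141, -0.0, -1.768]
contact_force: [-3.2, 1.9, 5.0]
opening: 0.0078
grasp_force: 69.2
```

>>> play_rows(
  dp=[
    [0, 0, -0.05],
    [0, 0, 0],
    [0, 0, 0],
    [0, 0, 0],
    [0, 0, 0],
    [0, 0, 0],
    [0, 0, 0],
  ],
  twist=[
    [0, 0, 0],
    [0, 0, 0],
    [0, 0, 0],
    [0, 0, 0],
    [0, 0, 0],
    [0, 0, 0],
    [0, 0, 0],
  ],
  hand=0.3,
)

```text
clock: 13.2
position: [0.5989, -0.2039, 0.107]
ee_rot: [3.142, -0.0, -1.768]
contact_force: [0.4, -0.1, 0.2]
opening: 0.0595
grasp_force: 0.0
```

>>> play_rows(
  dp=[
    [0, 0, -1],
    [0, 0, -2],
    [0, 0, -3],
    [0, 0, -3],
    [0, 0, -3],
    [0, 0, -3],
    [0, 0, -2],
    [0, 0, 0],
    [0, 0, 0],
  ],
  twist=[
    [0, 0, 0],
    [0, 0, 0],
    [0, 0, 0],
    [0, 0, 0],
    [0, 0, 0],
    [0, 0, 0],
    [0, 0, 0],
    [0, 0, 0],
    [0, 0, 0],
  ],
  hand=0,
)

```text
clock: 14.1
position: [0.599, -0.2037, 0.2779]
ee_rot: [-3.14, 0.0, -1.768]
contact_force: [-0.3, -0.8, -1.0]
opening: 0.0853
grasp_force: 0.0
```

```bash
python3 - <<'E'
from h import *
T=pose();im,d=manip.read_camera('wrist')
P=region('wrist',d>0,d,T);Q=P[(P[:,2]>.105)&(P[:,2]<.13)&(np.abs(P[:,0]-.6)<.07)&(np.abs(P[:,1]+.2)<.07)]
print('canister',len(Q),cv2.minEnclosingCircle(Q[:,:2].astype(np.float32)))
for c in('scene','top'):
    im,d=manip.read_camera(c);P=region(c,d>0,d)
    k=(np.abs(P[:,0]-.516)<.05)&(np.abs(P[:,1]-.157)<.05)
    Q=P[k&(P[:,2]>.128)&(P[:,2]<.145)]
    if len(Q):print(c,len(Q),np.median(Q,0),cv2.minEnclosingCircle(Q[:,:2].astype(np.float32)))
    if c=='scene':cv2.imwrite('pics/s3.png',cv2.resize(im[110:330,160:420,::-1],None,fx=2.7,fy=2.7,interpolation=cv2.INTER_CUBIC))
    for x in manip.pinpoint(c,'collar_top'): print(x)
go([.516,.157,.25])
E
```

```text
canister 7766 ((0.5988412499427795, -0.20544937252998352), 0.05243464559316635)
scene 244 [0.51939613 0.15358072 0.13764208] ((0.5171921253204346, 0.15450425446033478), 0.0264956783503294)
{'uv': [325.8, 188.6], 'score': 0.81}
top 224 [0.51563306 0.15329622 0.13479993] ((0.5156494975090027, 0.15372106432914734), 0.02621503360569477)
{'uv': [218.0, 209.2], 'score': 0.54}
t 14.35 pos [ 0.5985 -0.2038  0.2761] rot [ 1.7991e+02 -1.0000e-02 -1.0132e+02] F [ 0.1  0.3 -0.5] joints [-0.02  0.26  0.02 -0.   -1.34 -0.18]
dp cm [-33.76  15.17   2.63] len 37.1 twist None
```

View pics/s3.png

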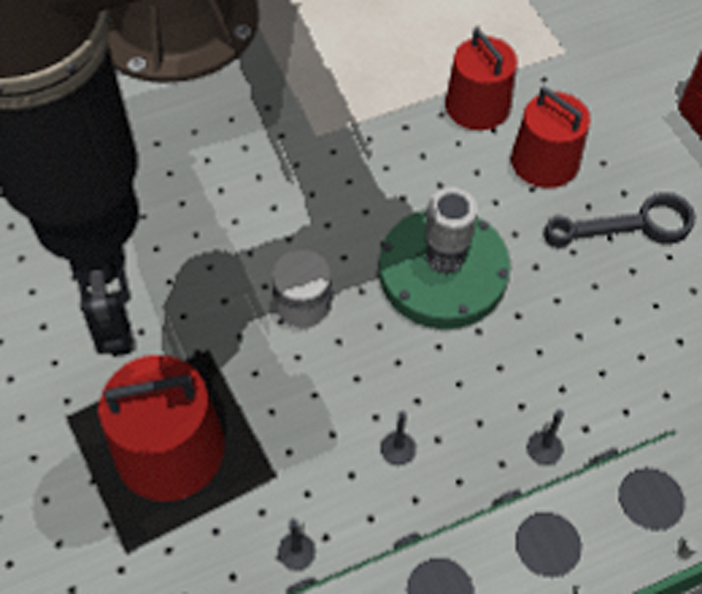

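>>> play_rows(
  dp=[
    [-1.5, 0.7, 0],
    [-3.5, 1.6, 0],
    [-4, 1.8, 0],
    [-4, 1.8, 0],
    [-4, 1.8, 0],
    [-4, 1.8, 0],
    [-4, 1.8, 0],
    [-4, 1.8, 0],
    [-3, 1.4, 0],
    [-1.5, 0.6, 0],
  ],
  twist=[
    [0, 0, 0],
    [0, 0, 0],
    [0, 0, 0],
    [0, 0, 0],
    [0, 0, 0],
    [0, 0, 0],
    [0, 0, 0],
    [0, 0, 0],
    [0, 0, 0],
    [0, 0, 0],
  ],
  hand=0,
)

```text
clock: 15.35
position: [0.5154, 0.1569, 0.2769]
ee_rot: [3.141, 0.0, -1.766]
contact_force: [0.3, -0.8, 0.3]
opening: 0.0855
grasp_force: 0.0
```

>>> play_rows(
  dp=[
    [0, 0, 0],
    [0, 0, 0],
    [0, 0, 0],
  ],
  twist=[
    [0, 0, 0],
    [0, 0, 0],
    [0, 0, 0],
  ],
)

```text
clock: 15.65
position: [0.5167, 0.1534, 0.2769]
ee_rot: [3.141, -0.0, -1.769]
contact_force: [0.2, 0.2, -0.7]
opening: 0.0856
grasp_force: 0.0
```

```bash
python3 - <<'E'
from h import *
T=pose();im,d=manip.read_camera('wrist')
P=region('wrist',d>0,d,T);k=(np.abs(P[:,0]-.516)<.05)&(np.abs(P[:,1]-.154)<.05)
Q=P[k&(P[:,2]>.128)&(P[:,2]<.142)]
(x,y),r=cv2.minEnclosingCircle(Q[:,:2].astype(np.float32));print(len(Q),np.median(Q,0),x,y,r)
go([x,y,.074])
E
```

```text
2436 [0.51608682 0.1543946  0.13607054] 0.5162432193756104 0.15591518580913544 0.026694968342781067
t 15.7 pos [0.5168 0.1533 0.2769] rot [ 1.7999e+02 -1.0000e-02 -1.0140e+02] F [ 0.2  0.2 -0.1] joints [ 0.65  0.09 -0.17  0.   -1.3  -0.85]
dp cm [-0.25  0.11 20.29] len 20.3 twist None
```

>>> play_rows(
  dp=[
    [-0.15, 0.05, 1],
    [0, 0, 3],
    [0, 0, 3],
    [0, 0, 3],
    [0, 0, 3],
    [0, 0, 2.5],
    [0, 0, 2],
    [0, 0, 1.5],
    [0, 0, 1],
    [0, 0, 0.2],
  ],
  twist=[
    [0, 0, 0],
    [0, 0, 0],
    [0, 0, 0],
    [0, 0, 0],
    [0, 0, 0],
    [0, 0, 0],
    [0, 0, 0],
    [0, 0, 0],
    [0, 0, 0],
    [0, 0, 0],
  ],
  hand=0,
)

```text
clock: 16.7
position: [0.5158, 0.1549, 0.0735]
ee_rot: [3.14, -0.002, -1.769]
contact_force: [-0.2, 0.5, 0.1]
opening: 0.0855
grasp_force: 0.0
```

>>> play_rows(
  dp=[
    [0, 0, 0],
    [0, 0, 0],
    [0, 0, 0],
    [0, 0, 0],
    [0, 0, 0],
    [0, 0, 0],
  ],
  twist=[
    [0, 0, 0],
    [0, 0, 0],
    [0, 0, 0],
    [0, 0, 0],
    [0, 0, 0],
    [0, 0, 0],
  ],
  hand=1,
  grip_force=40,
)

```text
clock: 17.3
position: [0.5169, 0.1561, 0.0755]
ee_rot: [-3.141, 0.001, -1.768]
contact_force: [-0.1, -0.8, 2.1]
opening: 0.0512
grasp_force: 41.5
```

>>> play_rows(
  dp=[
    [0, 0, 0.1],
    [0, 0, 0.1],
    [0, 0, 0],
  ],
  twist=[
    [0, 0, 0],
    [0, 0, 0],
    [0, 0, 0],
  ],
)

```text
clock: 17.6
position: [0.5171, 0.1562, 0.0748]
ee_rot: [-3.14, 0.001, -1.768]
contact_force: [-4.6, 0.3, 15.6]
opening: 0.051
grasp_force: 43.1
```

```bash
python3 - <<'E'
from h import *
go([.516,.155,.074])
T=pose();im,d=manip.read_camera('wrist');cv2.imwrite('pics/w4.png',im[...,::-1])
for q in ('collar','collar_top'):
  for x in manip.pinpoint('wrist',q): print(q,x)
E
```

```text
t 17.6 pos [0.5171 0.1562 0.0748] rot [-1.7991e+02  4.0000e-02 -1.0127e+02] F [-4.6  0.3 15.6] joints [ 0.66  0.26 -0.46  0.   -0.85 -0.85]
dp cm [0.14 0.08 0.08] len 0.2 twist None
collar {'uv': [281.9, 259.3], 'score': 0.76}
collar {'uv': [283.2, 311.7], 'score': 0.24}
collar_top {'uv': [284.1, 311.8], 'score': 0.6}
```

View pics/w4.png

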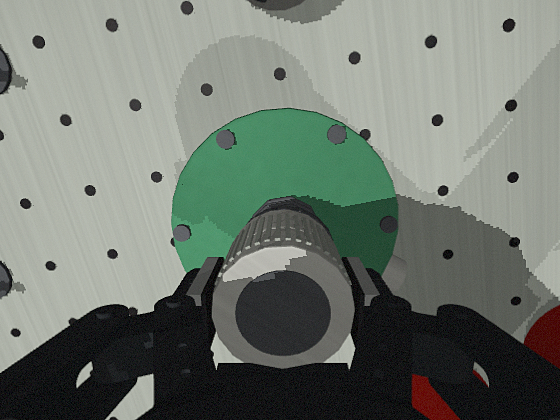

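>>> play_rows(
  dp=[
    [0, 0, 0],
    [0, 0, 0],
    [0, 0, 0],
    [0, 0, 0],
    [0, 0, 0],
  ],
  twist=[
    [0, 0, -4],
    [0, 0, -4],
    [0, 0, -4],
    [0, 0, -4],
    [0, 0, 0],
  ],
)

```text
clock: 18.25
position: [0.5167, 0.156, 0.0732]
ee_rot: [-3.141, 0.0, -1.488]
contact_force: [0.6, 0.6, 2.2]
opening: 0.0506
grasp_force: 41.6
```

>>> play_rows(
  dp=[
    [0, 0, 0.1],
    [0, 0, 0.1],
    [0, 0, 0],
  ],
  twist=[
    [0, 0, 0],
    [0, 0, 0],
    [0, 0, 0],
  ],
)

```text
clock: 18.55
position: [0.5166, 0.156, 0.0709]
ee_rot: [-3.141, 0.0, -1.49]
contact_force: [0.6, -0.1, 2.8]
opening: 0.0512
grasp_force: 41.6
```

>>> play_rows(
  dp=[
    [0, 0, 0.15],
    [0, 0, 0.15],
    [0, 0, 0.15],
    [0, 0, 0],
  ],
  twist=[
    [0, 0, 0],
    [0, 0, 0],
    [0, 0, 0],
    [0, 0, 0],
  ],
)

```text
clock: 18.95
position: [0.5167, 0.156, 0.0664]
ee_rot: [-3.141, 0.0, -1.489]
contact_force: [1.3, -0.1, 2.7]
opening: 0.0511
grasp_force: 41.7
```

```bash
python3 - <<'E'
from h import *
T=pose();s=manip.observe();print(T[:3,3],s['contact_force'],s['moment'])
im,d=manip.read_camera('wrist');P=region('wrist',d>0,d,T)
k=(np.hypot(P[:,0]-.516,P[:,1]-.155)<.022)&(P[:,2]>.1)&(P[:,2]<.15)
print(np.median(P[k],0),k.sum())
E
```

```text
[0.51666949 0.15599555 0.06636834] [ 1.29938351 -0.09518893  2.72701025] [ 0.27540939 -0.53293176 -0.01176207]
[0.51606997 0.15365912 0.12612169] 10723
```

>>> play_rows(
  dp=[
    [0, 0, 0.1],
    [0, 0, 0.1],
    [0, 0, 0.1],
    [0, 0, 0],
  ],
  twist=[
    [0, 0, 0],
    [0, 0, 0],
    [0, 0, 0],
    [0, 0, 0],
  ],
)

```text
clock: 19.4
position: [0.5167, 0.156, 0.0644]
ee_rot: [-3.141, 0.0, -1.489]
contact_force: [-2.1, 1.0, 11.9]
opening: 0.0508
grasp_force: 42.7
```

>>> play_rows(
  dp=[
    [0, 0, 0.1],
    [0, 0, 0],
    [0, 0, 0],
  ],
  twist=[
    [0, 0, 0],
    [0, 0, 0],
    [0, 0, 0],
  ],
)

```text
clock: 19.7
position: [0.5167, 0.156, 0.0643]
ee_rot: [-3.14, 0.0, -1.489]
contact_force: [-6.8, -0.6, 20.8]
opening: 0.0509
grasp_force: 43.5
```

```bash
python3 - <<'E'
from h import *
T=pose();s=manip.observe();print(T[:3,3],s['contact_force'],s['moment'])
im,d=manip.read_camera('wrist');P=region('wrist',d>0,d,T)
k=(np.hypot(P[:,0]-.516,P[:,1]-.155)<.022)&(P[:,2]>.1)&(P[:,2]<.15)
print(np.median(P[k],0),k.sum())
im,d=manip.read_camera('scene')
P=region('scene',d>0,d);Q=P[(P[:,2]>.11)&(P[:,2]<.125)&(np.abs(P[:,0]-.6)<.07)&(np.abs(P[:,1]+.2)<.07)]
print('canister',len(Q),cv2.minEnclosingCircle(Q[:,:2].astype(np.float32)))
E
```

```text
[0.51673537 0.1559868  0.06431382] [-6.76394447 -0.63875783 20.75422458] [8.69452964e-02 2.20727412e+00 5.68733801e-04]
[0.51606747 0.15367337 0.12415532] 10733
canister 1020 ((0.5998240113258362, -0.2039455622434616), 0.05306210741400719)
```

```bash
python3 -c "
from plant import manip
print(manip.hand_in())"
```

```text
the job is handed in; nothing more can be done
None
```

The job is handed in at about 20 s: the canister stands upright, wholly on the mat, and the collar keyed after about 16° anticlockwise and is held home, 12 mm down, at about 21 N. The first grasp at the handle closed on air because the fingertips sat about 28 mm above the reported tool point; I lowered the gripper 30 mm and the next grasp held.

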